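# Nip a carved block in the rack clamp

### The arm

A 7-joint arm with a two-finger parallel gripper is mounted at the origin on the work surface. World frame = base frame: x ahead of the robot, y to its left, z up, the work surface at z = 0. Lengths are in m, angles in rad, forces in N, time in s.
With the tool pointing down it reaches from about 0.425 to 0.875 m from the base axis. Payload 4.7 kg.
Tool frame: the origin (TCP) lies between the finger pads; the fingertips stand 14 mm ahead of it and the grasp point (between the pads) lies 5 mm behind it; z points along the fingers, y is the line along which they close (so a half turn about z gives the same grasp; the last joint's range is limited). The gripper opens to 87 mm and grips with 3 to 60 N. Pads are 19 mm wide; open, the fingers measure 117 mm over their backs; the gripper's body (75 mm by 190 mm) begins 51 mm behind the grasp point.
Start: joints at [1.28, 0.321, -0.07, 1.45, 0.023, 1.371, -0.057], TCP at [0.195, -0.62, 0.237] pointing down, gripper open.
Joint ranges: [-2.86, 2.86], [-0.3, 2.09], [-1.38, 1.24], [0.06, 2.45], [-1.56, 4.7], [0.09, 2.05], [-2.69, 2.69]. Speed limits (rad/s): [2.57, 2.57, 3.14, 3.14, 3.14, 3.14, 3.14].

### API

Orientations are given as a rotation vector (axis times angle).
In Python, from bench import get_state, get_image, camera_params, close_job gives the robot as it stands. The module is installed in compiled form; this text tells all that it offers.
- The arm moves only by the tool arm_command, never from a script. Its argument "motion" is a list of rows, each a list of 5 numbers: the finger opening in mm, from 0 to 87, then the shift along the tool's x, y, z in mm, then the turn about the tool's z in degrees. In form: [[gripper, x, y, z, spin], ...]. A call has 1 to 5 rows; each row is the pose to reach, as a shift and turn from the pose commanded when the call began, along the tool's axes at that moment; what a row does not reach only later rows make up. A row lasts 1/12 s, in which the tool goes at most 41.7 mm and 7.16 degrees, less where a joint would pass 70% of its speed; a pose out of reach is approached as far as the arm can. A call with a gripper value outside its range is refused whole. The fingers move at their own pace and stop on an object; "newtons" is the grip in N (left out, the last holds). Time passes only in rows, so rows that repeat a pose let the fingers close. It gives the time, the measured TCP pose, the force, the opening and the grip force at its end, in the units of the state.
- get_state(): the state, without advancing time (a new reading comes with each control period).
- get_image(name): name is "scene" or "top" or "wrist"; returns (picture, depth): 420x560x3 uint8, red, green, blue; 420x560 float32, m along the optical axis (not along the pixel's ray), 0 where there is no reading.
- camera_params(name): a dict with "intrinsics" (3x3 intrinsics, pixels), "extrinsics" (4x4, takes a point from camera to world coordinates). Camera axes: x right, y down, z forward; pixel columns grow to the right and rows downward; lengths in m; the calibration is good to about 2 mm. The wrist camera is an equidistant fisheye: a pixel r from the principal point sees the ray r / f radians off the axis. A picture is of the moment at which its call begins: read the wrist's pose just before it. camera_params takes no time and is no camera call; for the wrist camera it gives the pose at the moment of the call.
- close_job(): hands the job in; it is judged then, once.
The state is a dict: "time": time; "joint_positions": joint angles; "qd": joint speeds; "joint_torque": joint torques, N m; "position": TCP position; "tool_rot": TCP orientation; "ft_force": force on the tool from outside, world axes, zero at the start; "torque": the same for the moment, N m; "grip_width": opening from 0.0 (shut) to 1.0 (fully open); "grip_force": force on a finger pad.
Only numpy, scipy, OpenCV 4.12 (cv2) and the standard library are available. Lean on these libraries where they do the work, as an engineer would, in place of code of your own. Each camera call takes 0.05 s, during which the arm holds its last target. There are 200 camera calls.

### The job

Lay the carved wooden block flat in the rack clamp on the bench, lengthwise between the fixed stop and the sprung pad, and let go of it. Then wind the black knob clockwise, going along with it as its carriage travels forward (by the knob alone, do not push the carriage itself), until the block is held firmly between pad and stop, at about 12 newtons but never more than 20, which would bruise the carving; then let go of the knob. Leave the tub, the orange-handled gouge and the plain offcut beside them where they are.

Things in the scene. Friction and masses are not known exactly. Their poses are not given: they have to be found in the camera images.
- clamp: Wooden bed of the clamp, fixed to the bench, flat: 250 x 110 x 16 mm. Origin: centre of its underside; z up; +x runs along the bed from the knob (the end nearer the robot) to the stop. The block lies on its top, 16 mm above the bench, open at both sides. The sprung pad between carriage and block: wooden bar 8 x 70 x 19 mm high on two rods, pushed home it yields about 4 N per mm, 7 mm at most.
- stop_face (a point): Middle of the lower edge of the stop's face, at the height of the bed's top. The stop is a dark steel bar across the bed, 20 x 90 x 30 mm high, that does not move; its flat face looks along the clamp's -x to the pad. From start to start it stands 90 to 100 mm along the clamp's +x from the clamp's origin.
- carriage: Aluminium carriage, 64 x 98 x 20 mm high (top 37 mm over the bench). Origin: middle of its underside at bed-top height, axes as the clamp's. Starts at clamp x = -72 mm, y = 0, slides to +x, at most 50 mm, and stays where it is left, under load too. It carries the sprung pad, whose pressing face is 52 to 60 mm along +x from this origin: differs each time and is not measured.
- knob: Round black fluted knob on the carriage, upright axis, 44 mm across, 28 mm high. Origin: on its axis at its lower face, 47 mm over the bench, above the carriage's origin. Clockwise from above drives the carriage (and itself) to the clamp's +x, 10 mm per rad, 5 rad in all. Turns freely with 0.26 N m; each newton of pad force adds 0.01 N m. Shoved sideways, it only jams.
- knob_grip (a point): Point on the knob's axis, 15 mm above its lower face (62 mm above the bench), where to grip it; it travels with the carriage and turns with the knob.
- block: The carved block, loose, light wood with a rosette on top: 90 (x) x 60 (y) x 25 (z) mm, about 90 g. Origin: centre of its underside. In the clamp its length lies along the clamp's x, either way round, centred across the bed within 20 mm.
- tub: White plastic tub with red lid, 68 mm across, 75 mm high, standing; bystander. Origin: centre of its underside.
- gouge: Carving tool with orange handle, 210 mm long, lying along its x; bystander.
- offcut2: Plain wooden offcut 90 x 45 x 16 mm without carving, lying at the robot's right; bystander. Origin: centre of its underside.

How it is judged:
On the way, in this order (a step that is already met when the one before it is completed fails the run):
1. the block lies flat and lengthwise in the clamp between stop and pad, let go, not yet clamped (x of block in the frame of clamp between 0.015 and 0.065 m and y of block in the frame of clamp between -0.02 and 0.02 m and z of block in the frame of clamp between 0.012 and 0.02 m and angle between block's own z axis and vertical below 0.1 rad and angle between the x axis of block and the x axis of clamp, either way round below 0.26 rad and contact force between the fingers and block below 0.2 N and contact force between carriage and block below 4 N), for 0.2 s.
2. the knob has wound the carriage up and the pad presses the block (contact force between carriage and block above 6 N), for 0.2 s.
At the end, for the whole second after the job is handed in: The block lies flat on the clamp's bed (within 0.1 rad), lengthwise within 0.1 rad, centred across within 20 mm, at rest between stop and pad, and the carriage's pad presses it with 6 to 20 N with the robot away (x of block in the frame of clamp between 0.015 and 0.065 m and y of block in the frame of clamp between -0.02 and 0.02 m and z of block in the frame of clamp between 0.012 and 0.02 m and angle between block's own z axis and vertical below 0.1 rad and angle between the x axis of block and the x axis of clamp, either way round below 0.1 rad and contact force between carriage and block between 6 and 20 N and linear speed of block below 0.01 m/s); the robot touches nothing.
It fails at once if the pad presses the block with more than 22 N (contact force between carriage and block above 22 N).
It fails at once if the fingers push on the aluminium carriage itself instead of its knob (over 5 N) (contact force between the fingers and carriage_c0 above 5 N).
It fails at once if a bystander on the bench is moved by more than 30 mm (distance of any of tub, gouge, offcut2 from where it was at the start of the episode above 0.03 m).
It also fails if it takes over 72 s, if anything falls off the work surface, if the arm or the gripper's body presses on something with over 40 N, if the wrist force passes 120 N, or if a joint passes its speed limit or range.

## Working session

There is one attempt and no reset: what is moved stays moved. The work goes in short steps, Python scripts to look and compute and a tool call to move; the robot and the scene stay as the last step left them, time stands still between calls to the robot, and variables do not carry over. Pictures are saved under pics/ and viewed, at most 10 in all, crops included, and the job is handed in when it is done.

Besides the shell and the picture viewer there is one more tool, called after "Request:" as a command line: name --pt "numbers of a row" for each row, then --argument value for the rest. arm_command: Moves the arm, as the interface text tells. Its arguments: {"type":"object","properties":{"motion":{"type":"array"},"newtons":{"type":"number"}},"required":["motion"]}

```bash
mkdir -p pics
cat > h.py <<'E'
import numpy as np, cv2
from bench import *
def snap(n,f):
    im,d=get_image(n); P=camera_params(n)
    cv2.imwrite('pics/'+f+'.png',cv2.cvtColor(im,cv2.COLOR_RGB2BGR)); np.savez('pics/'+f,d=d,im=im,K=P['intrinsics'],T=P['extrinsics'])
def cloud(f):
    z=np.load('pics/'+f+'.npz'); d,K,T=z['d'],z['K'],z['T']
    v,u=np.mgrid[:d.shape[0],:d.shape[1]]
    p=np.stack([(u-K[0,2])/K[0,0]*d,(v-K[1,2])/K[1,1]*d,d],-1)@T[:3,:3].T+T[:3,3]
    p[d==0]=np.nan
    return p,z['im']
E
python3 - <<'E'
from h import *
s=get_state();print(s)
snap('top','t0');snap('scene','s0')
print(camera_params('top'))
a=cv2.imread('pics/t0.png');cv2.imwrite('pics/v0.png',a)
E
```

```text
{'time': 0.0, 'joint_positions': array([ 1.2801179 ,  0.32181472, -0.07014376,  1.45167075,  0.022612  ,
        1.37077817, -0.05691812]), 'qd': array([1.08917632e-03, 1.46866725e-03, 7.11059118e-04, 3.39745627e-05,
       2.11345271e-04, 6.30166765e-04, 1.35622396e-03]), 'joint_torque': array([-2.56625881e-04, -4.91290569e+01, -4.04761825e-01, -3.12536860e+01,
       -6.42733625e-02,  4.35307575e-02,  1.66565633e-04]), 'position': array([ 0.19488202, -0.61955249,  0.23546946]), 'tool_rot': array([-3.10334486e+00, -4.76723777e-01,  5.88580859e-04]), 'ft_force': array([-0.15932206, -0.16029351, -0.19819668]), 'torque': array([-0.03014285,  0.04582814,  0.04551746]), 'grip_force': 0.0, 'grip_width': 0.997732384969905}
{'intrinsics': array([[475.25171447,   0.        , 276.51272403],
       [  0.        , 475.25171447, 213.12368556],
       [  0.        ,   0.        ,   1.        ]]), 'extrinsics': array([[-0.01152791, -0.9927397 ,  0.11972887,  0.43616887],
       [-0.99958915,  0.0082987 , -0.0274347 ,  0.02258417],
       [ 0.02624192, -0.11999594, -0.9924275 ,  1.26049432],
       [ 0.        ,  0.        ,  0.        ,  1.        ]])}
```

View pics/t0.png

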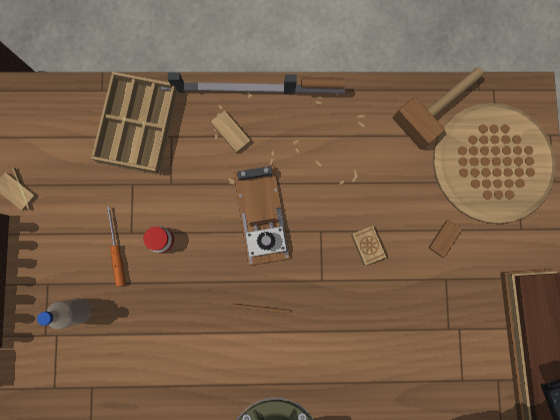

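View pics/s0.png

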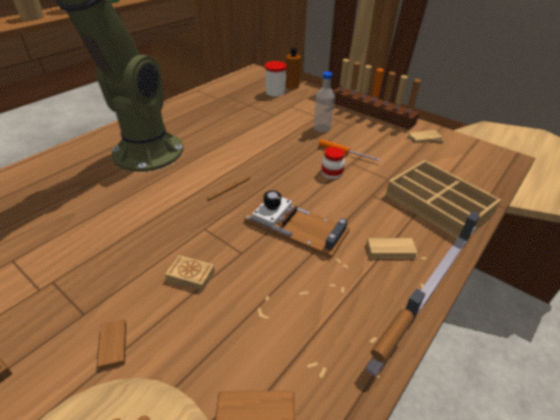

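The top view shows the block at (369,245), rotated slightly. The clamp runs from the knob at (266,240) to the stop at (254,173), and the tub is at (158,239). Next I'll measure them from depth.

Run:
```python
from h import *
p,im=cloud('t0')
def rect(name,box,zl,zh):
    u0,v0,u1,v1=box; q=p[v0:v1,u0:u1].reshape(-1,3); m=(q[:,2]>zl)&(q[:,2]<zh); q=q[m]
    r=cv2.minAreaRect((q[:,:2]*1000).astype(np.float32)); print(name,m.sum(),np.round(q.mean(0),4),np.round(r[0],1),np.round(r[1],1),round(r[2],1))
q=p[290:300,150:220].reshape(-1,3);print('bench',np.nanmedian(q[:,2]))
rect('block',(345,220,395,270),.017,.04)
rect('stop',(230,160,280,185),.036,.06)
rect('knob',(245,222,290,260),.060,.09)
rect('carr',(235,215,295,260),.030,.045)
rect('bed',(230,180,290,217),.009,.023)
rect('offc',(425,215,465,260),.009,.03)
rect('tub',(130,215,180,260),.06,.09)
```

```text
bench 0.0008905610811504872
block 800 [ 0.4981 -0.2507  0.0264] [ 498.6 -251.4] [89.9 61. ] 20.7
stop 280 [0.6889 0.0457 0.0468] [689.9  45.6] [20.9 89.8] 9.6
knob 263 [0.5101 0.0175 0.0759] [510.6  17.8] [45.8 43.9] 58.3
carr 795 [0.5169 0.0187 0.0372] [522.   19.4] [87.  97.7] 8.8
bed 1535 [0.627  0.0359 0.0171] [627.1  35.6] [124.1  97.9] 89.8
offc 597 [ 0.5144 -0.4568  0.0166] [ 516.8 -475.6] [ 80.3 121.5] 44.5
tub 479 [0.5183 0.291  0.0756] [518.5 292.1] [59.9 57.4] 88.4
```

Everything matches the given sizes: the clamp axis is at about 8.8° yaw, the stop face is at clamp x ≈ 99 mm, and the block is at (0.4986, -0.2514) with a yaw of 20.7°. I'll approach the block.

Request:
arm_command --pt "87 32 -21 0 0" --pt "87 64 -42 0 0" --pt "87 96 -62 0 0" --pt "87 128 -83 0 0" --pt "87 160 -104 0 -3" --newtons 25

```text
time: 0.52
position: [0.3172, -0.4711, 0.2361]
tool_rot: [-3.091, -0.558, 0.001]
ft_force: [1.4, -0.0, -0.3]
grip_width: 1.0
grip_force: 0.0
```

```bash
cat >> h.py <<'E'
from scipy.spatial.transform import Rotation as Ro
def to(x,y,z,yaw):
    s=get_state(); R=Ro.from_rotvec(s['tool_rot']).as_matrix()
    d=R.T@(np.array([x,y,z])-s['position'])*1000
    cy=np.degrees(np.arctan2(R[1,0],R[0,0]))
    print('t',round(s['time'],2),'pos',np.round(s['position']*1000,1),'yaw',round(cy,2),'tilt',np.round(R[:,2],3),'q7',round(s['joint_positions'][6],2),'F',np.round(s['ft_force'],1),'w',round(s['grip_width']*87,1),'gf',round(s['grip_force'],1))
    print('shift',np.round(d,1),'spin',round((cy-yaw+90)%180-90,2))
E
python3 -c "
from h import *
to(.4986,-.2514,.1,20.7)"
```

```text
t 0.52 pos [ 317.2 -471.1  236.1] yaw 20.47 tilt [-0.  0. -1.] q7 -0.31 F [ 1.4 -0.  -0.3] w 87.0 gf 0.0
shift [ 246.8 -142.3  136.1] spin -0.23
```

Request:
arm_command --pt "87 33 -19 0 0" --pt "87 66 -38 0 0" --pt "87 99 -57 10 0" --pt "87 132 -76 30 0" --pt "87 165 -95 50 0"

```text
time: 0.93
position: [0.4375, -0.3266, 0.1878]
tool_rot: [3.09, 0.558, 0.002]
ft_force: [-0.1, -1.0, -1.1]
grip_width: 0.997
grip_force: 0.0
```

Request:
arm_command --pt "87 26 -15 20 0" --pt "87 52 -30 40 0" --pt "87 82 -47 60 0" --pt "87 82 -47 76 0" --pt "87 82 -47 76 0"

```text
time: 1.35
position: [0.4955, -0.2514, 0.1079]
tool_rot: [-3.085, -0.565, 0.008]
ft_force: [-1.3, -0.1, -1.2]
grip_width: 1.0
grip_force: 0.0
```

```bash
python3 -c "
from h import *
to(.4986,-.2514,.017,20.7)
snap('wrist','w1');print(camera_params('wrist'))"
```

```text
t 1.35 pos [ 495.5 -251.4  107.9] yaw 20.77 tilt [-0.006  0.004 -1.   ] q7 -0.87 F [-1.3 -0.1 -1.2] w 87.0 gf 0.0
shift [ 3.2  1.7 90.9] spin 0.07
{'intrinsics': array([[325.1922621 ,   0.        , 280.8002441 ],
       [  0.        , 325.1922621 , 215.23335991],
       [  0.        ,   0.        ,   1.        ]]), 'extrinsics': array([[ 0.35196169, -0.90455723, -0.24062248,  0.56133302],
       [-0.93600596, -0.34122201, -0.08637349, -0.22938324],
       [-0.00397593,  0.25562424, -0.96676804,  0.2573566 ],
       [ 0.        ,  0.        ,  0.        ,  1.        ]])}
```

View pics/w1.png

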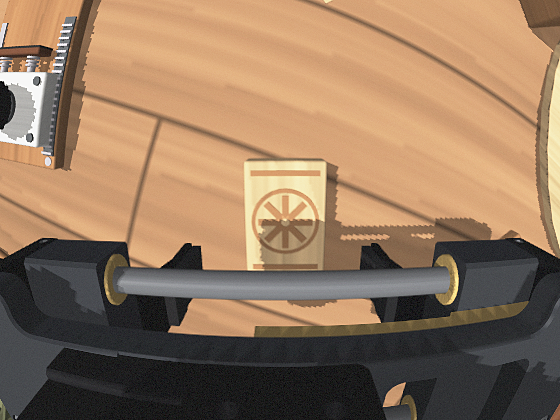

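The block's rosette at (285,222) sits centred between the fingers at about (190..370) and is aligned with them. I'll descend and grip it.

Request:
arm_command --pt "87 0 0 25 0" --pt "87 0 0 50 0" --pt "87 0 0 72 0" --pt "87 0 0 85 0" --pt "87 0 0 92 0"

```text
time: 1.82
position: [0.4953, -0.2565, 0.0188]
tool_rot: [-3.092, -0.554, 0.003]
ft_force: [-0.2, -0.1, 0.8]
grip_width: 0.998
grip_force: 0.0
```

Request:
arm_command --pt "87 0 0 0 0" --pt "50 0 0 0 0" --pt "50 0 0 0 0" --pt "50 0 0 0 0" --pt "50 0 0 0 0" --newtons 25

```text
time: 2.23
position: [0.4975, -0.2557, 0.021]
tool_rot: [3.09, 0.558, 0.002]
ft_force: [0.2, 0.4, 0.5]
grip_width: 0.781
grip_force: 0.0
```

Request:
arm_command --pt "50 0 0 0 0" --pt "50 0 0 0 0" --pt "50 0 0 0 0" --pt "50 0 0 0 0" --pt "50 0 0 0 0"

```text
time: 2.65
position: [0.4971, -0.2553, 0.0205]
tool_rot: [3.091, 0.558, 0.001]
ft_force: [-0.5, 1.4, 6.3]
grip_width: 0.688
grip_force: 25.0
```

```bash
python3 -c "
from h import *
to(.4986,-.2514,.137,8.8)"
```

```text
t 2.65 pos [ 497.1 -255.3   20.5] yaw 20.47 tilt [ 0. -0. -1.] q7 -0.91 F [-0.5  1.4  6.3] w 59.8 gf 25.0
shift [   2.9   -3.  -116.5] spin 11.67
```

Request:
arm_command --pt "50 0 0 -15 0" --pt "50 0 0 -40 0" --pt "50 0 0 -75 0" --pt "50 0 0 -100 6" --pt "50 0 0 -110 12"

```text
time: 3.07
position: [0.4986, -0.2562, 0.1335]
tool_rot: [3.13, 0.224, 0.007]
ft_force: [1.1, -0.0, -0.3]
grip_width: 0.688
grip_force: 25.0
```

```bash
python3 -c "
from h import *
to(.6254,.0356,.131,8.8)"
```

```text
t 3.07 pos [ 498.6 -256.2  133.5] yaw 8.19 tilt [ 0.005 -0.003 -1.   ] q7 -1.07 F [ 1.1 -0.  -0.3] w 59.8 gf 25.0
shift [ 167.1 -270.8    2.3] spin -0.61
```

Request:
arm_command --pt "50 15 -24 0 0" --pt "50 34 -54 0 0" --pt "50 53 -86 0 0" --pt "50 72 -117 0 0" --pt "50 90 -145 0 0"

```text
time: 3.48
position: [0.5645, -0.0965, 0.1294]
tool_rot: [-3.133, -0.233, 0.001]
ft_force: [0.2, 0.2, -1.8]
grip_width: 0.687
grip_force: 25.0
```

Request:
arm_command --pt "50 19 -32 0 0" --pt "50 39 -64 0 0" --pt "50 57 -94 0 0" --pt "50 70 -115 0 0" --pt "50 77 -126 0 0"

```text
time: 3.9
position: [0.6223, 0.0423, 0.1292]
tool_rot: [-3.13, -0.24, 0.0]
ft_force: [0.0, -0.5, -0.3]
grip_width: 0.686
grip_force: 25.0
```

Request:
arm_command --pt "50 0 0 0 0" --pt "50 0 0 0 0" --pt "50 0 0 0 0"

```text
time: 4.15
position: [0.6215, 0.0346, 0.1292]
tool_rot: [3.131, 0.228, -0.002]
ft_force: [-0.4, 0.2, -1.6]
grip_width: 0.684
grip_force: 25.0
```

```bash
python3 -c "
from h import *
snap('wrist','w2');snap('scene','s2')
to(.6254,.0356,.0375,8.8)
p,im=cloud('s2')
np.set_printoptions(suppress=True)
c,s=np.cos(.1536),np.sin(.1536)
d=p[...,:2]-[.5817,.0288]; X=d@[c,s]; Y=d@[-s,c]
for lo,hi in((.036,.055),(.025,.036)):
  m=(p[...,2]>lo)&(p[...,2]<hi)&(abs(Y)<.05)&(X>-.15)&(X<.14)
  print(np.histogram(X[m]*1000,np.arange(-110,140,5)))
"
```

```text
t 4.25 pos [621.7  34.4 129.5] yaw 8.26 tilt [-0.001 -0.002 -1.   ] q7 -1.67 F [ 0.2  0.7 -0.1] w 59.9 gf 25.0
shift [ 4.  -0.8 92. ] spin -0.54
(array([ 0,  7, 15, 17, 17, 17, 13, 20, 20, 21, 39, 42, 38, 31,  8,  0,  0,
       10, 32,  4,  0,  0,  0,  0,  0,  0,  0,  0,  0,  0,  0,  0,  0,  0,
        0,  0,  0,  0,  0,  0,  0,  0, 30, 58, 60, 64, 48,  0,  0]), array([-110, -105, -100,  -95,  -90,  -85,  -80,  -75,  -70,  -65,  -60,
        -55,  -50,  -45,  -40,  -35,  -30,  -25,  -20,  -15,  -10,   -5,
          0,    5,   10,   15,   20,   25,   30,   35,   40,   45,   50,
         55,   60,   65,   70,   75,   80,   85,   90,   95,  100,  105,
        110,  115,  120,  125,  130,  135]))
(array([ 0,  4,  8, 12, 10,  4,  8,  9, 12, 12,  9, 13, 19, 27, 68, 14, 10,
       11, 31, 17,  0,  0,  0,  0,  0,  0,  0,  0,  0,  0,  0,  0,  0,  0,
        0,  0,  0,  0,  0,  0,  0,  0,  6,  5,  7,  8, 39,  0,  0]), array([-110, -105, -100,  -95,  -90,  -85,  -80,  -75,  -70,  -65,  -60,
        -55,  -50,  -45,  -40,  -35,  -30,  -25,  -20,  -15,  -10,   -5,
          0,    5,   10,   15,   20,   25,   30,   35,   40,   45,   50,
         55,   60,   65,   70,   75,   80,   85,   90,   95,  100,  105,
        110,  115,  120,  125,  130,  135]))
```

View pics/w2.png

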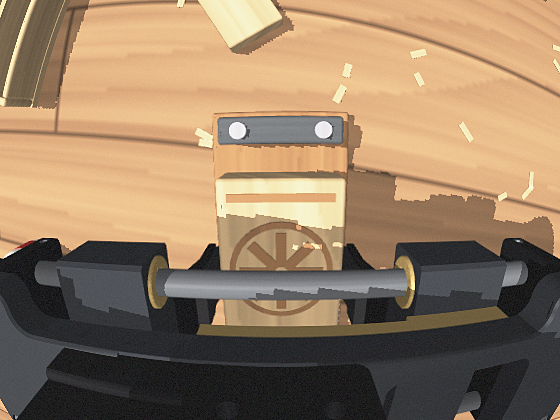

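The wrist view shows the block in line with the bed. Its front edge is at row 178 and the stop face at row 145, so I'll check that gap in numbers.

```bash
python3 -c "
from h import *
z=np.load('pics/w2.npz');d,K,T=z['d'],z['K'],z['T']
v,u=np.mgrid[:420,:560];a=(u-K[0,2])/K[0,0];b=(v-K[1,2])/K[1,1];r=np.hypot(a,b)+1e-9;t=np.tan(r)/r
p=np.stack([a*t*d,b*t*d,d],-1)@T[:3,:3].T+T[:3,3]
c,s=np.cos(.1536),np.sin(.1536)
e=p[...,:2]-[.5817,.0288]; X=e@[c,s]*1000; Y=e@[-s,c]*1000; Z=p[...,2]*1000
for uu in (232,255,280,305,335):
  for vv in range(115,200,2):
    pass
  k=np.arange(112,215); zz=Z[k,uu]
  st=k[(zz>42)&(zz<52)&(k<160)]; bl=k[(zz>115)&(zz<150)]
  print(uu,'stop face X',X[st,uu].min().round(1),'blk front X,Y,Z',X[bl,uu].max().round(1),Y[bl[0],uu].round(1),Z[bl[0],uu].round(1))
row=195; m=(Z[row]>115)&(Z[row]<150)&(abs(Y[row])<50); print('blk Y',Y[row][m].min(),Y[row][m].max())
row=160; m=(Z[row]>10)&(Z[row]<24)&(abs(Y[row])<70); print('bed Y',Y[row][m].min(),Y[row][m].max())
"
```

```text
232 stop face X 102.9 blk front X,Y,Z 90.2 24.0 115.5
255 stop face X 102.4 blk front X,Y,Z 89.9 12.3 116.3
280 stop face X 102.1 blk front X,Y,Z 89.8 -0.2 116.6
305 stop face X 102.1 blk front X,Y,Z 89.9 -12.5 117.9
335 stop face X 102.3 blk front X,Y,Z 90.0 -27.3 119.0
blk Y -29.470777076138848 29.34159821021465
bed Y -54.78474243789623 53.66269979054595
```

The gap to the stop is about 12 mm and the block is centred. I'll lower it.

Request:
arm_command --pt "50 1 0 20 0" --pt "50 2 0 45 0" --pt "50 3 0 68 0" --pt "50 3 0 80 0" --pt "50 3 0 87 0"

```text
time: 4.67
position: [0.6235, 0.036, 0.0407]
tool_rot: [3.133, 0.229, -0.005]
ft_force: [-0.4, -0.5, -0.6]
grip_width: 0.687
grip_force: 25.0
```

Request:
arm_command --pt "50 0 0 1 0" --pt "50 0 0 3 0" --pt "50 0 0 4 0" --pt "50 0 0 4 0"

```text
time: 5.0
position: [0.6258, 0.0378, 0.0399]
tool_rot: [3.133, 0.232, 0.003]
ft_force: [-0.1, 1.2, -1.0]
grip_width: 0.691
grip_force: 25.0
```

```bash
python3 -c "
from h import *
to(.6254,.0356,.0375,8.8)"
```

```text
t 5.0 pos [625.8  37.8  39.9] yaw 8.46 tilt [ 0.002 -0.    -1.   ] q7 -1.72 F [-0.1  1.2 -1. ] w 60.1 gf 25.0
shift [-0.7  2.1  2.4] spin -0.34
```

Request:
arm_command --pt "50 0 1 1 0" --pt "50 0 1 2 0" --pt "50 0 1 3 0" --pt "50 0 1 3 0"

```text
time: 5.33
position: [0.6256, 0.0366, 0.0365]
tool_rot: [3.133, 0.232, 0.001]
ft_force: [-1.8, 0.2, 2.9]
grip_width: 0.689
grip_force: 25.0
```

Contact with the bed shows in the force (+2.9 N), so I'll release.

Request:
arm_command --pt "76 0 0 0 0" --pt "76 0 0 0 0" --pt "76 0 0 0 0" --pt "76 0 0 0 0" --pt "76 0 0 0 0"

```text
time: 5.75
position: [0.625, 0.0369, 0.0356]
tool_rot: [3.133, 0.232, -0.0]
ft_force: [0.8, 0.7, -0.5]
grip_width: 0.865
grip_force: 0.0
```

Request:
arm_command --pt "76 0 0 0 0" --pt "76 0 0 -10 0" --pt "76 0 0 -30 0" --pt "76 0 0 -60 0" --pt "76 0 0 -95 0"

```text
time: 6.17
position: [0.6237, 0.0367, 0.1307]
tool_rot: [-3.133, -0.232, 0.006]
ft_force: [0.7, -0.1, -0.2]
grip_width: 0.876
grip_force: 0.0
```

Request:
arm_command --pt "87 -30 0 -5 0" --pt "87 -60 0 -10 0" --pt "87 -85 0 -10 0" --pt "87 -100 0 -10 0" --pt "87 -100 0 -10 0"

```text
time: 6.58
position: [0.5236, 0.0214, 0.1416]
tool_rot: [3.131, 0.231, -0.002]
ft_force: [0.4, 0.4, 0.6]
grip_width: 1.001
grip_force: 0.0
```

```bash
python3 -c "
from h import *
snap('scene','s3');snap('wrist','w3')
to(.5106,.0178,.0585,8.8)
z=np.load('pics/w3.npz');d,K,T=z['d'],z['K'],z['T']
v,u=np.mgrid[:420,:560];a=(u-K[0,2])/K[0,0];b=(v-K[1,2])/K[1,1];r=np.hypot(a,b)+1e-9;t=np.tan(r)/r
p=np.stack([a*t*d,b*t*d,d],-1)@T[:3,:3].T+T[:3,3]
p2,_=cloud('s3')
c,s=np.cos(.1536),np.sin(.1536)
for n,p in(('w',p),('s',p2)):
  e=p[...,:2]-[.5817,.0288]; X=e@[c,s]*1000; Y=e@[-s,c]*1000; Z=p[...,2]*1000
  for nm,x0,x1,y,lo,hi in(('stop',80,140,50,43,52),('blk',-30,115,35,39,43),('pad+',-35,25,40,30,38.5),('knob',-110,-30,40,60,78)):
    m=(X>x0)&(X<x1)&(abs(Y)<y)&(Z>lo)&(Z<hi)
    if m.sum()>5: print(n,nm,m.sum(),X[m].min().round(1),X[m].max().round(1),Y[m].min().round(1),Y[m].max().round(1),'mid',cv2.minAreaRect(np.stack([X[m],Y[m]],1).astype(np.float32)))
"
```

```text
t 6.68 pos [526.8  22.  141.8] yaw 8.45 tilt [ 0.002 -0.001 -1.   ] q7 -1.59 F [1.1 0.9 0.3] w 86.6 gf 0.0
shift [-16.8   1.6  83.3] spin -0.35
w stop 2481 82.5 122.1 -45.0 45.3 mid ((102.21112060546875, 0.14390945434570312), (90.27983093261719, 39.30351257324219), 89.69571685791016)
w blk 7954 5.5 104.5 -34.3 34.7 mid ((54.91073226928711, 0.5371284484863281), (69.01215362548828, 98.74392700195312), 89.59326934814453)
w pad+ 1225 -35.0 20.7 -34.8 34.6 mid ((-9.179203987121582, -0.6415443420410156), (69.61338806152344, 54.85482406616211), 85.73616790771484)
w knob 2868 -82.4 -44.8 -23.2 23.5 mid ((-63.589752197265625, 0.1746845245361328), (37.66487503051758, 46.682350158691406), 0.4044685959815979)
s stop 231 80.4 121.7 -47.2 46.3 mid ((101.03977966308594, -0.4139823913574219), (93.58186340332031, 41.23345947265625), 89.80406951904297)
s blk 459 -18.1 93.7 -31.5 30.8 mid ((38.18196487426758, 0.3419837951660156), (61.63529968261719, 111.63583374023438), 88.77049255371094)
s pad+ 115 -33.8 24.5 -35.5 34.4 mid ((-6.455717086791992, 0.6591072082519531), (54.581668853759766, 69.26622009277344), 6.3902363777160645)
s knob 226 -93.6 -45.6 -25.5 22.5 mid ((-68.82624816894531, -2.4264564514160156), (43.459625244140625, 44.3282585144043), 54.089622497558594)
```

View pics/w3.png

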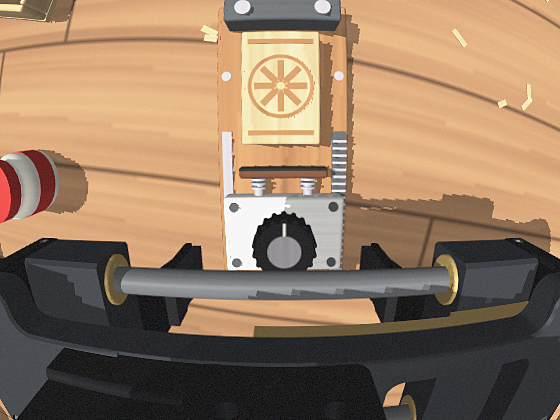

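The block lies clear of both pad and stop: block (243-320, 30-145), pad at row 172, stop at row 12, knob at (285,245). Next I'll centre over the knob and pre-rotate counter-clockwise, so the whole winding fits in one grip.

Request:
arm_command --pt "87 -10 1 0 -7" --pt "87 -17 1 0 -14" --pt "87 -17 1 0 -21" --pt "87 -17 1 0 -28" --pt "87 -17 1 0 -35"

```text
time: 7.1
position: [0.5109, 0.019, 0.1412]
tool_rot: [-2.914, -1.173, -0.002]
ft_force: [-0.4, 0.4, 0.8]
grip_width: 0.996
grip_force: 0.0
```

Request:
arm_command --pt "87 0 0 0 -7" --pt "87 0 0 0 -14" --pt "87 0 0 0 -21" --pt "87 0 0 0 -28" --pt "87 0 0 0 -35"

```text
time: 7.52
position: [0.511, 0.0191, 0.1411]
tool_rot: [-2.427, -1.995, -0.002]
ft_force: [0.6, -0.7, 0.4]
grip_width: 0.997
grip_force: 0.0
```

Request:
arm_command --pt "87 0 0 0 -7" --pt "87 0 0 0 -14" --pt "87 0 0 0 -21" --pt "87 0 0 0 -28" --pt "87 0 0 0 -35"

```text
time: 7.93
position: [0.511, 0.0191, 0.1411]
tool_rot: [1.715, 2.632, 0.002]
ft_force: [0.4, -0.6, -0.1]
grip_width: 1.001
grip_force: 0.0
```

Request:
arm_command --pt "87 0 0 0 -7" --pt "87 0 0 0 -14" --pt "87 0 0 0 -21" --pt "87 0 0 0 -28" --pt "87 0 0 0 -35"

```text
time: 8.35
position: [0.511, 0.0191, 0.1412]
tool_rot: [0.844, 3.025, 0.002]
ft_force: [0.2, 1.1, -0.1]
grip_width: 0.998
grip_force: 0.0
```

Request:
arm_command --pt "87 0 0 0 -7" --pt "87 0 0 0 -14" --pt "87 0 0 0 -20" --pt "87 0 0 0 -20" --pt "87 0 0 0 -20"

```text
time: 8.77
position: [0.5105, 0.019, 0.141]
tool_rot: [0.32, 3.125, 0.002]
ft_force: [-0.2, -0.4, 0.2]
grip_width: 1.002
grip_force: 0.0
```

```bash
python3 -c "
from h import *
snap('wrist','w4')
to(.5106,.0178,.0595,8.8)
z=np.load('pics/w4.npz');d,K,T=z['d'],z['K'],z['T']
v,u=np.mgrid[:420,:560];a=(u-K[0,2])/K[0,0];b=(v-K[1,2])/K[1,1];r=np.hypot(a,b)+1e-9;t=np.tan(r)/r
p=np.stack([a*t*d,b*t*d,d],-1)@T[:3,:3].T+T[:3,3]
e=p-[.5106,.0178,0]; m=(np.hypot(e[...,0],e[...,1])<.035)&(abs(e[...,2]-.074)<.005)
q=p[m]; print(m.sum(),np.percentile(q,[1,50,99],axis=0).round(4), cv2.minEnclosingCircle((q[:,:2]*1000).astype(np.float32)))
"
```

```text
t 8.82 pos [510.3  18.9 141. ] yaw 168.3 tilt [ 0.001  0.001 -1.   ] q7 1.18 F [-0.8  0.3 -0.7] w 87.4 gf 0.0
shift [-0.5 -1.1 81.5] spin -20.5
3146 [[ 0.4909 -0.0033  0.0704]
 [ 0.5108  0.0183  0.0748]
 [ 0.5328  0.0393  0.077 ]] ((512.6686401367188, 17.88958168029785), 23.776960372924805)
```

View pics/w4.png

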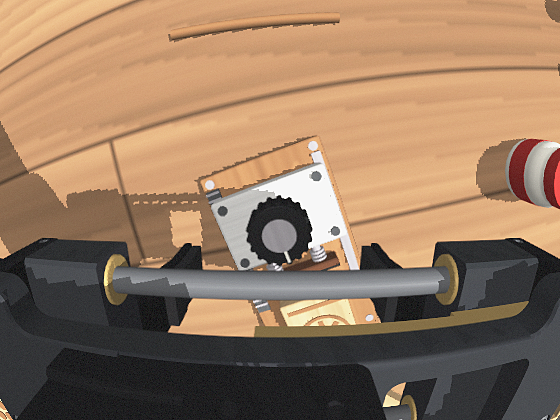

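The knob is centred at about (0.511, 0.018), seen at (279,228), which agrees with the top camera. I'll descend and grip.

Request:
arm_command --pt "87 -1 -1 25 0" --pt "87 -1 -1 50 0" --pt "87 -1 -1 70 0" --pt "87 -1 -1 80 0" --pt "87 -1 -1 82 0"

```text
time: 9.23
position: [0.509, 0.0176, 0.0569]
tool_rot: [-0.317, -3.122, -0.001]
ft_force: [-0.9, 0.4, 0.3]
grip_width: 1.003
grip_force: 0.0
```

Request:
arm_command --pt "87 0 0 0 0" --pt "35 0 0 0 0" --pt "35 0 0 0 0" --pt "35 0 0 0 0" --pt "35 0 0 0 0" --newtons 40

```text
time: 9.65
position: [0.511, 0.0173, 0.0597]
tool_rot: [0.316, 3.124, -0.001]
ft_force: [0.2, 0.2, 0.3]
grip_width: 0.775
grip_force: 0.0
```

Request:
arm_command --pt "35 0 0 0 0" --pt "35 0 0 0 0" --pt "35 0 0 0 0" --pt "35 0 0 0 0" --pt "35 0 0 0 0"

```text
time: 10.07
position: [0.5104, 0.0177, 0.0589]
tool_rot: [0.316, 3.126, 0.0]
ft_force: [0.9, 2.2, 0.8]
grip_width: 0.499
grip_force: 40.0
```

```bash
python3 -c "
from h import *
to(.5112,.018,.0595,8.8);print(get_state()['torque'])"
```

```text
t 10.07 pos [510.4  17.7  58.9] yaw 168.47 tilt [ 0.  0. -1.] q7 1.1 F [0.9 2.2 0.8] w 43.4 gf 40.0
shift [-0.7  0.5 -0.6] spin -20.33
[ 0.23070439 -0.18549711 -0.02609339]
```

Request:
arm_command --pt "35 -1.1 0.4 0 7" --pt "35 -2.3 0.8 0 14" --pt "35 -3.4 1.3 0 21" --pt "35 -4.6 1.7 0 28" --pt "35 -5.7 2.1 0 35"

```text
time: 10.48
position: [0.5169, 0.0194, 0.0589]
tool_rot: [1.247, 2.883, 0.002]
ft_force: [1.5, 1.8, -2.5]
grip_width: 0.498
grip_force: 40.0
```

```bash
cat >> h.py <<'E'
def wind():
    s=get_state(); R=Ro.from_rotvec(s['tool_rot']).as_matrix(); th=np.degrees(np.arctan2(R[1,0],R[0,0])); f=np.radians(th-8.8)
    a=np.radians(8.8); e=s['position'][:2]*1000-[510.4,17.7]; X=e@[np.cos(a),np.sin(a)]; Y=e@[-np.sin(a),np.cos(a)]
    turn=168.47-th; 
    print('turn',round(turn,1),'X',round(X,2),'expected',round(np.radians(turn)*10,2),'Y',round(Y,2),'z',s['position'][2].round(4),'per7deg',np.round(1.2217*np.array([np.cos(f),np.sin(f)]),2),'F',s['ft_force'].round(1),'M',s['torque'].round(2),'q7',s['joint_positions'][6].round(2),'w',(s['grip_width']*87).round(1),'gf',s['grip_force'].round(0))
E
python3 -c "
from h import *
wind();snap('scene','s4')"
```

```text
Traceback (most recent call last):
  File "h.py", line 23, in wind
    print('turn',round(turn,1),'X',round(X,2),'expected',round(np.radians(turn)*10,2),'Y',round(Y,2),'z',s['position'][2].round(4),'per7deg',np.round(1.2217*np.array([np.cos(f),np.sin(f)]),2),'F',s['ft_force'].round(1),'M',s['torque'].round(2),'q7',s['joint_positions'][6].round(2),'w',(s['grip_width']*87).round(1),'gf',s['grip_force'].round(0))
                                                                                                                                                                                                                                                                                              ^^^^^^^^^^^^^^^^^^^^^^^^^^
AttributeError: 'float' object has no attribute 'round'
```

```bash
sed -i "s/,'w',(s\['grip_width'\].*/)/" h.py; python3 -c "
from h import *
wind()"
```

```text
turn 35.3 X 6.69 expected 6.15 Y 0.71 z 0.0589 per7deg [-0.69  1.01] F [ 1.5  1.8 -2.5] M [ 0.51 -0.51  0.27] q7 0.51
```

Mz is 0.27, which matches the free-turning torque, so the grip is holding without slip.

Request:
arm_command --pt "35 -0.7 1.0 0 7" --pt "35 -1.4 2.0 0 14" --pt "35 -2.1 3.0 0 21" --pt "35 -2.8 4.0 0 28" --pt "35 -3.5 5.0 0 35"

```text
time: 10.9
position: [0.5238, 0.0208, 0.0589]
tool_rot: [2.055, 2.374, 0.005]
ft_force: [4.3, 2.8, -4.1]
grip_width: 0.495
grip_force: 40.0
```

```bash
python3 -c "
from h import *
wind()"
```

```text
turn 70.2 X 13.69 expected 12.26 Y 1.01 z 0.0589 per7deg [0.01 1.22] F [ 4.3  2.8 -4.1] M [ 0.59 -0.93  0.38] q7 -0.08
```

Request:
arm_command --pt "35 0.1 0.9 0 5" --pt "35 0.1 1.8 0 10" --pt "35 0.3 2.6 0 15" --pt "35 0.5 3.4 0 20" --pt "35 0.5 3.4 0 20"

```text
time: 11.32
position: [0.5278, 0.0213, 0.059]
tool_rot: [2.435, 1.982, 0.007]
ft_force: [6.1, 1.8, -5.4]
grip_width: 0.497
grip_force: 40.0
```

```bash
python3 -c "
from h import *
wind();
for i in range(3): snap('top','t5');wind()
p,im=cloud('t5'); cv2.imwrite('pics/t5c.png',cv2.resize(cv2.cvtColor(im[150:270,210:320],cv2.COLOR_RGB2BGR),None,fx=5,fy=5,interpolation=cv2.INTER_CUBIC))"
```

```text
turn 90.2 X 17.79 expected 15.74 Y 0.91 z 0.059 per7deg [0.43 1.14] F [ 6.1  1.8 -5.4] M [ 0.4  -1.27 -0.22] q7 -0.42
turn 90.0 X 17.73 expected 15.71 Y 0.91 z 0.0589 per7deg [0.43 1.15] F [ 5.9  2.7 -4.4] M [ 0.48 -1.27 -0.22] q7 -0.42
turn 90.0 X 17.76 expected 15.71 Y 0.94 z 0.059 per7deg [0.42 1.15] F [ 5.7  3.5 -5.2] M [ 0.42 -1.3  -0.18] q7 -0.42
turn 90.0 X 17.74 expected 15.71 Y 0.9 z 0.059 per7deg [0.42 1.15] F [ 6.2  2.7 -5.2] M [ 0.49 -1.31 -0.18] q7 -0.42
```

View pics/t5c.png

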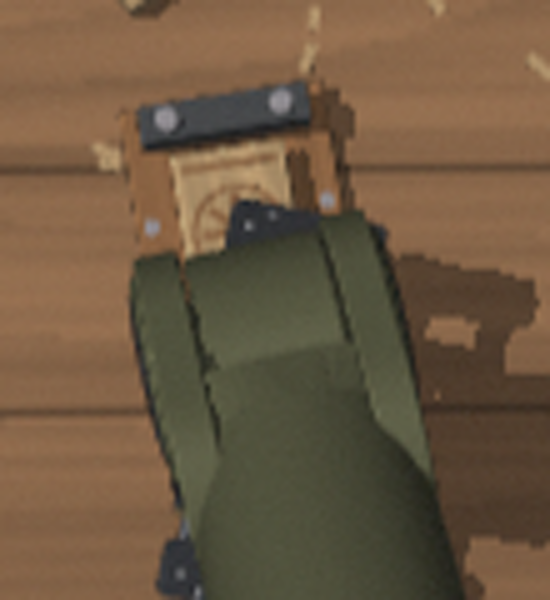

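The arm hides the pad. The block is at crop (170-290,150+) and close to the stop. The tool is pulled about 2 mm ahead of my path, so the carriage travels a little further per degree than planned, and I'll follow with a correction.

Request:
arm_command --pt "35 0.6 1.5 0 5" --pt "35 1.2 3.2 0 10" --pt "35 1.7 4.1 0 15" --pt "35 2.3 5.0 0 20"

```text
time: 11.8
position: [0.5318, 0.0217, 0.0589]
tool_rot: [2.743, 1.53, 0.002]
ft_force: [2.5, -0.7, -0.2]
grip_width: 0.491
grip_force: 40.0
```

```bash
python3 -c "
from h import *
wind()"
```

```text
turn 110.2 X 21.74 expected 19.23 Y 0.66 z 0.0589 per7deg [0.79 0.93] F [ 2.5 -0.7 -0.2] M [-0.07 -0.43  0.22] q7 -0.76
```

Request:
arm_command --pt "35 0.4 0.4 0 2.5" --pt "35 0.8 0.8 0 5" --pt "35 1.2 1.2 0 7.5" --pt "35 1.6 1.7 0 10"

```text
time: 12.13
position: [0.5338, 0.0218, 0.0589]
tool_rot: [2.865, 1.288, 0.001]
ft_force: [-0.4, -0.9, -0.6]
grip_width: 0.498
grip_force: 40.0
```

```bash
python3 -c "
from h import *
wind();snap('top','t6')
a=cv2.imread('pics/t6.png')[155:225,220:300];b=cv2.imread('pics/t0.png')[155:225,220:300];c=cv2.imread('pics/t5.png')[155:225,220:300]
cv2.imwrite('pics/c6.png',cv2.resize(np.hstack([c,a]),None,fx=5,fy=5,interpolation=cv2.INTER_CUBIC))
p,im=cloud('t6');an=np.radians(8.8);e=p[...,:2]-[.5817,.0288];X=e@[np.cos(an),np.sin(an)]*1000;Y=e@[-np.sin(an),np.cos(an)]*1000
for f in('t5','t6'):
  p,im=cloud(f);e=p[...,:2]-[.5817,.0288];X=e@[np.cos(an),np.sin(an)]*1000;Y=e@[-np.sin(an),np.cos(an)]*1000
  m=(abs(Y)<22)&(X>60)&(X<125);Z=p[...,2]*1000
  b=m&(abs(Z-41.9)<1.5);print(f,b.sum(),np.percentile(X[b],[95,99,100]),'gap px',(m&(Z<36)).sum(), 'stop min',np.percentile(X[m&(abs(Z-47)<1.5)],[0,1,5]))
"
```

```text
turn 120.1 X 23.72 expected 20.96 Y 0.45 z 0.0589 per7deg [0.94 0.78] F [-0.4 -0.9 -0.6] M [-0.09 -0.13  0.2 ] q7 -0.93
t5 115 [113.62534374 118.20918653 118.84715506] gap px 49 stop min [61.58008185 62.65627871 68.66726205]
t6 102 [100.44365295 116.65494575 118.73053723] gap px 37 stop min [60.82405286 61.35332163 64.72821819]
```

View pics/c6.png

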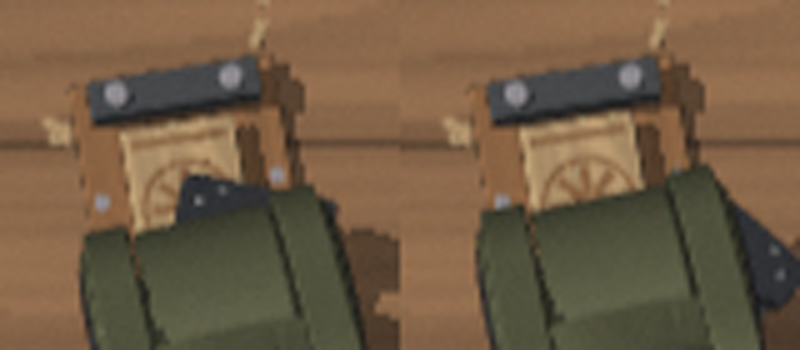

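The block is now about 2 mm from the stop: its front edge is at crop (520..630, 125..110) and the stop's edge at about (490..660, 122..100). I'll use the wrist camera for the gap and take smaller steps.

```bash
cat >> h.py <<'E'
def gap(f):
    wind(); snap('wrist',f)
    z=np.load('pics/'+f+'.npz');d,K,T=z['d'],z['K'],z['T']
    v,u=np.mgrid[:420,:560];a=(u-K[0,2])/K[0,0];b=(v-K[1,2])/K[1,1];r=np.hypot(a,b)+1e-9;t=np.tan(r)/r
    p=np.stack([a*t*d,b*t*d,d],-1)@T[:3,:3].T+T[:3,3]
    an=np.radians(8.8);e=p[...,:2]-[.5817,.0288];X=e@[np.cos(an),np.sin(an)]*1000;Y=e@[-np.sin(an),np.cos(an)]*1000;Z=p[...,2]*1000
    m=(d>0)&(abs(Y)<26)&(X>-30)&(X<125)
    def ed(mm,fn):
        o=[]
        for y in range(-24,24,4):
            k=mm&(Y>=y)&(Y<y+4)
            if k.sum()>5:o.append(fn(X[k]))
        return np.round(np.median(o),2) if o else None,len(o)
    zb=Z[m&(X>30)&(X<80)]; zb=np.median(zb); zs=np.median(Z[m&(X>104)&(X<115)])
    bl=m&(abs(Z-zb)<2)
    print('zb',zb.round(1),'zs',zs.round(1),'block max X',ed(bl&(X>70)&(X<108),np.max),'block min X',ed(bl&(X<30),np.min),'stop min',ed(m&(X>85)&(Z>zb+3)&(abs(Z-zs)<4),np.min),'pad top',ed(m&(X<25)&(X>-25)&(abs(Z-zb+6)<2.5),np.max))
E
python3 -c "
from h import *
gap('g1')"
```

```text
turn 120.2 X 23.76 expected 20.98 Y 0.46 z 0.0589 per7deg [0.94 0.78] F [-0.1 -0.4 -0.5] M [-0.13 -0.29  0.03] q7 -0.93
zb 42.0 zs 45.8 block max X (np.float64(103.3), 12) block min X (np.float64(6.51), 12) stop min (np.float64(101.34), 12) pad top (np.float64(6.22), 12)
```

Request:
arm_command --pt "35 0.4 0.3 0 2.5" --pt "35 0.8 0.6 0 5" --pt "35 1.1 0.8 0 7"

```text
time: 12.48
position: [0.5351, 0.0218, 0.0589]
tool_rot: [2.937, 1.112, 0.001]
ft_force: [2.6, -1.3, -0.5]
grip_width: 0.497
grip_force: 40.0
```

```bash
python3 -c "
from h import *
gap('g2')"
```

```text
turn 127.0 X 25.02 expected 22.17 Y 0.29 z 0.0589 per7deg [1.03 0.66] F [ 2.6 -1.3 -0.5] M [-0.19 -0.3   0.28] q7 -1.05
zb 42.0 zs 45.8 block max X (np.float64(105.47), 12) block min X (np.float64(7.83), 12) stop min (np.float64(101.5), 12) pad top (np.float64(7.47), 12)
```

The block's rear edge tracks the carriage (+1.3 mm), so the pad is pushing it along. About 3 mm remains to the stop.

Request:
arm_command --pt "35 0.4 0.3 0 2.5" --pt "35 0.8 0.5 0 5" --pt "35 1.2 0.8 0 7.5"

```text
time: 12.78
position: [0.5365, 0.0219, 0.0589]
tool_rot: [3.003, 0.918, 0.001]
ft_force: [1.1, -1.2, -0.5]
grip_width: 0.492
grip_force: 40.0
```

```bash
python3 -c "
from h import *
gap('g3')"
```

```text
turn 134.5 X 26.42 expected 23.47 Y 0.14 z 0.0589 per7deg [1.11 0.52] F [ 1.1 -1.2 -0.5] M [-0.28 -0.31  0.36] q7 -1.17
zb 42.0 zs 45.8 block max X (np.float64(103.52), 12) block min X (np.float64(9.1), 12) stop min (np.float64(101.63), 11) pad top (np.float64(8.76), 12)
```

Request:
arm_command --pt "35 0.4 0.2 0 2.5" --pt "35 0.8 0.4 0 5"

```text
time: 13.0
position: [0.5374, 0.0219, 0.0589]
tool_rot: [3.04, 0.786, 0.001]
ft_force: [2.0, -2.0, -0.1]
grip_width: 0.492
grip_force: 40.0
```

```bash
python3 -c "
from h import *
gap('g4')"
```

```text
turn 139.5 X 27.34 expected 24.34 Y -0.02 z 0.0589 per7deg [1.15 0.42] F [ 2.  -2.  -0.1] M [-0.39 -0.41  0.32] q7 -1.26
zb 42.1 zs 45.7 block max X (np.float64(103.45), 12) block min X (np.float64(9.96), 12) stop min (np.float64(101.4), 9) pad top (np.float64(9.6), 12)
```

Request:
arm_command --pt "35 0.4 0.2 0 2.5" --pt "35 0.8 0.3 0 5"

```text
time: 13.22
position: [0.5384, 0.0219, 0.0589]
tool_rot: [3.072, 0.654, 0.002]
ft_force: [2.7, -2.0, -0.5]
grip_width: 0.496
grip_force: 40.0
```

```bash
python3 -c "
from h import *
gap('g5')"
```

```text
turn 144.4 X 28.27 expected 25.21 Y -0.11 z 0.0589 per7deg [1.18 0.32] F [ 2.7 -2.  -0.5] M [-0.44 -0.49  0.3 ] q7 -1.34
zb 42.0 zs 45.6 block max X (np.float64(102.88), 12) block min X (np.float64(10.84), 12) stop min (np.float64(101.68), 6) pad top (np.float64(10.45), 12)
```

Request:
arm_command --pt "35 0.4 0.1 0 2.5" --pt "35 0.8 0.2 0 5"

```text
time: 13.43
position: [0.5393, 0.0219, 0.0589]
tool_rot: [3.097, 0.519, 0.002]
ft_force: [2.1, -3.0, -0.8]
grip_width: 0.497
grip_force: 40.0
```

```bash
python3 -c "
from h import *
gap('g6')"
```

```text
turn 149.4 X 29.16 expected 26.08 Y -0.28 z 0.0589 per7deg [1.2  0.22] F [ 2.1 -3.  -0.8] M [-0.52 -0.58  0.35] q7 -1.42
zb 42.0 zs 45.6 block max X (np.float64(101.41), 12) block min X (np.float64(11.81), 12) stop min (np.float64(101.65), 3) pad top (np.float64(11.31), 12)
```

Request:
arm_command --pt "35 0.4 0.3 0 2.5" --pt "35 0.9 0.5 0 5"

```text
time: 13.65
position: [0.5402, 0.0219, 0.0589]
tool_rot: [3.117, 0.384, 0.002]
ft_force: [1.6, -3.6, -1.6]
grip_width: 0.495
grip_force: 40.0
```

```bash
python3 -c "
from h import *
gap('g7')"
```

```text
turn 154.4 X 30.05 expected 26.95 Y -0.42 z 0.0589 per7deg [1.22 0.11] F [ 1.6 -3.6 -1.6] M [-0.53 -0.53  0.31] q7 -1.51
zb 42.0 zs nan block max X (np.float64(100.47), 12) block min X (np.float64(12.59), 12) stop min (None, 0) pad top (np.float64(11.97), 12)
  return _methods._mean(a, axis=axis, dtype=dtype,
  ret = ret.dtype.type(ret / rcount)
```

Request:
arm_command --pt "35 0.4 0.0 0 2.5" --pt "35 0.9 0.1 0 5"

```text
time: 13.87
position: [0.541, 0.0219, 0.0589]
tool_rot: [3.131, 0.248, 0.002]
ft_force: [3.3, -3.2, -1.6]
grip_width: 0.497
grip_force: 40.0
```

```bash
python3 -c "
from h import *
gap('g8')"
```

```text
turn 159.4 X 30.89 expected 27.82 Y -0.54 z 0.0589 per7deg [1.22 0.01] F [ 3.3 -3.2 -1.6] M [-0.62 -0.61  0.36] q7 -1.59
zb 42.0 zs nan block max X (np.float64(100.54), 12) block min X (np.float64(12.77), 12) stop min (None, 0) pad top (np.float64(12.05), 12)
  return _methods._mean(a, axis=axis, dtype=dtype,
  ret = ret.dtype.type(ret / rcount)
```

The block has stopped against the stop: the carriage moved 0.84 mm and the block only 0.18 mm. The pad is now compressed about 0.75 mm, or 3 N, and needs about 2.2 mm more.

Request:
arm_command --pt "35 0.4 0.0 0 2.5" --pt "35 0.9 0.0 0 5" --pt "35 1.3 0.0 0 7.5"

```text
time: 14.17
position: [0.5423, 0.0219, 0.0589]
tool_rot: [3.14, 0.043, 0.002]
ft_force: [3.1, -3.5, -0.8]
grip_width: 0.493
grip_force: 40.0
```

```bash
python3 -W ignore -c "
from h import *
gap('g9');wind()"
```

```text
turn 166.9 X 32.14 expected 29.13 Y -0.75 z 0.0589 per7deg [ 1.21 -0.15] F [ 3.1 -3.5 -0.8] M [-0.82 -0.73  0.35] q7 -1.72
zb 42.0 zs 45.8 block max X (np.float64(102.62), 12) block min X (np.float64(12.6), 12) stop min (np.float64(101.85), 4) pad top (np.float64(12.05), 12)
turn 167.0 X 32.21 expected 29.15 Y -0.69 z 0.0589 per7deg [ 1.21 -0.16] F [ 3.8 -4.4 -0.3] M [-0.78 -0.69  0.24] q7 -1.72
```

Compression is about 2.1 mm (8.5 N), so one more 5° step should give about 12 N.

Request:
arm_command --pt "35 0.4 0.0 0 2.5" --pt "35 0.9 0.0 0 5" --pt "35 0.9 0.0 0 5"

```text
time: 14.47
position: [0.5432, 0.0219, 0.0589]
tool_rot: [3.139, -0.094, 0.002]
ft_force: [2.8, -4.8, -1.0]
grip_width: 0.497
grip_force: 40.0
```

```bash
python3 -W ignore -c "
from h import *
gap('g10')"
```

```text
turn 171.9 X 33.02 expected 30.0 Y -0.88 z 0.0589 per7deg [ 1.19 -0.26] F [ 2.8 -4.8 -1. ] M [-0.8  -0.68  0.17] q7 -1.8
zb 42.1 zs 45.8 block max X (np.float64(103.08), 12) block min X (np.float64(12.57), 12) stop min (np.float64(101.6), 8) pad top (np.float64(11.94), 12)
```

The pad is compressed about 3.05 mm, so roughly 12 N. I'll release and back off.

Request:
arm_command --pt "87 0 0 0 0" --pt "87 0 0 0 0" --pt "87 0 0 0 0" --pt "87 0 0 0 0" --pt "87 0 0 0 0"

```text
time: 14.93
position: [0.5422, 0.0236, 0.0586]
tool_rot: [-3.14, 0.095, 0.001]
ft_force: [-0.1, -0.1, -0.0]
grip_width: 0.79
grip_force: 0.0
```

Request:
arm_command --pt "87 0 0 -8 0" --pt "87 0 0 -25 0" --pt "87 0 0 -50 0" --pt "87 0 0 -80 0" --pt "87 0 0 -80 0"

```text
time: 15.35
position: [0.5465, 0.0236, 0.1453]
tool_rot: [-3.14, 0.096, -0.016]
ft_force: [1.6, 0.9, 0.1]
grip_width: 0.995
grip_force: 0.0
```

Request:
arm_command --pt "87 0 0 0 0" --pt "87 0 0 0 0" --pt "87 0 0 0 0"

```text
time: 15.6
position: [0.5418, 0.023, 0.1377]
tool_rot: [3.14, -0.097, -0.003]
ft_force: [-0.7, 0.0, -0.7]
grip_width: 1.0
grip_force: 0.0
```

```bash
python3 -W ignore -c "
from h import *
gap('g11')"
```

```text
turn 172.0 X 31.79 expected 30.02 Y 0.4 z 0.1377 per7deg [ 1.19 -0.26] F [-0.7  0.  -0.7] M [ 0.04 -0.    0.01] q7 -1.78
zb 41.8 zs 45.6 block max X (np.float64(103.2), 12) block min X (np.float64(12.69), 12) stop min (np.float64(101.88), 12) pad top (np.float64(12.05), 12)
```

View pics/g11.png

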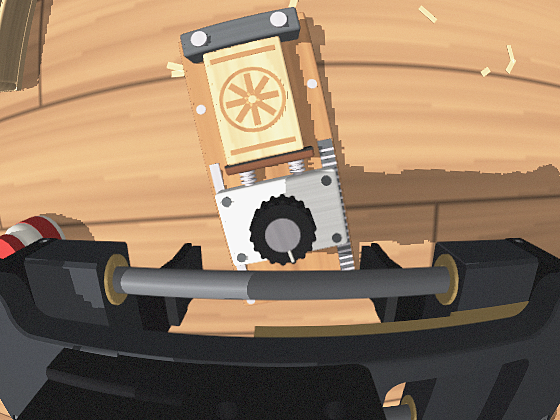

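The wrist view shows the block (205-300, 40-165) tight between pad and stop, with the knob free. One more check: how much the pad-to-carriage gap has shrunk since before clamping.

```bash
python3 -W ignore -c "
from h import *
for f in('w3','g1','g4','g10','g11'):
    z=np.load('pics/'+f+'.npz');d,K,T=z['d'],z['K'],z['T']
    v,u=np.mgrid[:420,:560];a=(u-K[0,2])/K[0,0];b=(v-K[1,2])/K[1,1];r=np.hypot(a,b)+1e-9;t=np.tan(r)/r
    p=np.stack([a*t*d,b*t*d,d],-1)@T[:3,:3].T+T[:3,3]
    an=np.radians(8.8);e=p[...,:2]-[.5817,.0288];X=e@[np.cos(an),np.sin(an)]*1000;Y=e@[-np.sin(an),np.cos(an)]*1000;Z=p[...,2]*1000
    o=[]
    for y in (-6,-3,0,3):
        m=(d>0)&(Y>=y)&(Y<y+3)&(X>-50)&(X<25)
        low=m&(Z<29)&(X<20)&(X>-45)
        lo=X[low]
        if len(lo)>3:o.append((lo.min(),lo.max()))
    print(f,np.median(o,0).round(2) if o else None)
"
```

```text
w3 [-37.22   3.92]
g1 [-17.29  -2.85]
g4 [-14.1   -0.87]
g10 [-8.58  1.21]
g11 [-8.12  2.12]
```

The gap has closed by about 3-4 mm, which matches roughly 12-14 N. I'll hand it in.

```bash
python3 -c "
from bench import *
print(close_job())"
```

```text
the job is handed in; nothing more can be done
None
```

The block is clamped lengthwise between pad and stop at an estimated 12–14 N (from pad compression; contact force not measured directly), the knob is released, the tub, gouge and offcut weren't touched, and the job is handed in with no verdict returned.

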